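# Set the lamp test controller to its pointer clips

## Robot

A 6-joint arm with a two-finger parallel gripper is mounted at the origin on a cart in front of the work surface, level with it; the furniture and walls round the work are solid. World frame = base frame: x ahead of the robot, y to its left, z up, the work surface at z = 0. Lengths are in mm, angles in degrees, forces in N, time in s.
With the tool pointing down it reaches from about 275 to 875 mm from the base axis. Payload 12.5 kg.
Tool frame: the origin (TCP) lies at the very end of the fingers, on their centre line; the grasp point (between the pads) lies 19 mm behind it; z points along the fingers, y is the line along which they close (so a half turn about z gives the same grasp; the last joint's range is limited). The gripper opens to 85 mm and grips with 20 to 120 N. Pads are 22 mm wide; open, the fingers measure 114 mm over their backs; the gripper's body (76 mm by 85 mm) begins 54 mm behind the grasp point. The pads swing forward as they close: fully open they stand 13 mm farther back than shut.
Start: joints at [-74.118, 20.094, 94.641, -0, 65.266, -4.847], TCP at [194.695, -514.372, 231.29] pointing down, gripper open.
Joint ranges: [-157.81, 157.81], [-45, 120.19], [0.68, 151.7], [-89.99, 269.99], [4.06, 180], [-164.3, 164.3]. Speed limits (degrees/s): [127.2, 127.2, 159.86, 180, 180, 180].

## Interface

Orientations are given as a 3x3 rotation matrix whose columns are the frame's x, y, z axes.
In Python, from rig import bot gives the robot as it stands. The module is installed in compiled form; this text tells all that it offers.
- The arm moves only by the tool carry_out, never from a script. Its argument "deltas" is one flat list of numbers, 7 for each row, row after row: the shift along the tool's x, y, z each as a share of 40 cm, from -1 to 1, then the turn, a rotation vector about the tool's x, y, z each as a share of 180 degrees, from -1 to 1, then the closure, from 0 (fully open) to 1 (shut). A call has 1 to 5 rows; each row shifts and turns the commanded pose from where the row before left it, along the tool's axes as they then stand; what a row does not reach is not made up. A row lasts 1/8 s, in which the tool goes at most 62.5 mm and 10.7 degrees, less where a joint would pass 70% of its speed; a pose out of reach is approached as far as the arm can. A call with a number of a shift or a turn outside -1 to 1 is refused whole. A call with a gripper value outside its range is refused whole. The fingers move at their own pace and stop on an object; the grip force is fixed at half the most. Time passes only in rows, so rows that do not move let the fingers close. It gives the time, the measured TCP pose, the force, the opening and the grip force at its end, in the units of the state.
- bot.observe(): the state, without advancing time (a new reading comes with each control period).
- bot.capture(name): name is "scene" or "top"; returns a dict with "color" (480x640x3 uint8, red, green, blue), "intrinsics" (3x3 intrinsics, pixels), "k1" (the pictures are not rectified: a ray, as slopes to the right and down, at radius r is drawn at 1 + k1 r^2 times it, then the intrinsics apply), "rvec" (rotation vector, rad) and "tvec" (3), from world to camera coordinates, as OpenCV has them. Camera axes: x right, y down, z forward; pixel columns grow to the right and rows downward; lengths in mm; the calibration is good to about 2 mm. A picture is of the moment at which its call begins. There is no depth.
- bot.hand_in(): hands the job in; it is judged then, once.
The state is a dict: "time_s": time; "q": joint angles; "dq": joint speeds; "effort": joint torques, N m; "tcp_pos": TCP position; "eef_rot": TCP orientation; "force": force on the tool from outside, world axes, zero at the start; "torque": the same for the moment, N m; "gripper_width": opening from 0.0 (shut) to 1.0 (fully open); "grasp_force": force on a finger pad.
Only numpy, scipy, OpenCV 4.12 (cv2) and the standard library are available. Lean on these libraries where they do the work, as an engineer would, in place of code of your own. Each camera call takes 0.05 s, during which the arm holds its last target. There are 200 camera calls.

## Task

Set up the three-channel slide controller for the next lamp test: on each of the two channels that have a pointer clip on the left of the track, slide the grip along until its white index line is level with the clip's point. The channel with the round button on its left is out of use, so leave its grip where it stands, and do not shove aside the tape roll, side cutter or tin lying round the controller.

Things in the scene. Friction and masses are not known exactly. Their poses are not given: they have to be found in the camera images.
- console: Slide controller, a low box fixed to the bench up to 0.4 rad askew: dark housing 210 mm (x) by 250 mm (y), aluminium face plate, top 50 mm high. Origin: centre of its underside. x runs along the three tracks, away from the robot at zero yaw; y to its left. Tracks at y = +70 (left), 0 (middle), -70 mm (right), each 120 mm of travel centred on x = 0.
- grip_left (a point): Centre of the top of the left (y = +70 mm) track's slider grip: a black cap 26 mm along the track, 18 mm across and 25 mm tall, its underside 5 mm and its top 30 mm above the face plate (80 mm above the bench), with a white index line across its middle. The point lies on the index line.
- fader_left (a joint): Position of the left (y = +70 mm) slider grip in m: 0 at the near end of its track, 0.12 at the far end; grows along the console's +x. It slides with about 1.5 N of friction and stays where it is left; no spring.
- grip_mid (a point): Centre of the top of the middle (y = 0) track's slider grip: a black cap 26 mm along the track, 18 mm across and 25 mm tall, its underside 5 mm and its top 30 mm above the face plate (80 mm above the bench), with a white index line across its middle. The point lies on the index line.
- fader_mid (a joint): Position of the middle (y = 0) slider grip in m: 0 at the near end of its track, 0.12 at the far end; grows along the console's +x. It slides with about 1.5 N of friction and stays where it is left; no spring.
- grip_right (a point): Centre of the top of the right (y = -70 mm) track's slider grip: a black cap 26 mm along the track, 18 mm across and 25 mm tall, its underside 5 mm and its top 30 mm above the face plate (80 mm above the bench), with a white index line across its middle. The point lies on the index line.
- fader_right (a joint): Position of the right (y = -70 mm) slider grip in m: 0 at the near end of its track, 0.12 at the far end; grows along the console's +x. It slides with about 1.5 N of friction and stays where it is left; no spring.
- clip_a: Pointer clip: flat black block, 16 mm along the track, 24 mm across, 5 mm thick, with a triangular point reaching 20 mm from its middle towards the track. Fixed on the face plate left (+y) of any one track; origin (middle of its underside) 31 mm from the track's centre line; axes parallel to the console's. Its point lies on its x = 0 line and marks where that track's grip belongs.
- clip_b: Pointer clip: flat black block, 16 mm along the track, 24 mm across, 5 mm thick, with a triangular point reaching 20 mm from its middle towards the track. Fixed on the face plate left (+y) of any one track; origin (middle of its underside) 31 mm from the track's centre line; axes parallel to the console's. Its point lies on its x = 0 line and marks where that track's grip belongs.
- disc: Round flat black button, 26 mm across, 5 mm thick, fixed on the face plate 31 mm to the left (+y) of the one track that has no pointer clip: this channel is out of use. Origin: middle of its underside.
- tape_roll: Bystander: roll of tan packing tape, 94 mm across, 48 mm high, lying flat on the bench to the left of the console. Origin: centre of its underside.
- cutter: Bystander: blue-handled side cutter, 142x60x15 mm, lying on the bench to the right of the console. Origin: centre of its underside.
- tin: Bystander: round flux tin, 56 mm across, 20 mm high, on the bench to the left of the console. Origin: centre of its underside.

How it is judged:
By the outcome, as a careful person would: the job done as asked, in the order asked, and still so for the second after the job is handed in, with the robot touching nothing.
It also fails if it takes over 38 s, if anything falls off the work surface, if the arm or the gripper's body presses on something with over 40 N, if the wrist force passes 120 N, or if a joint passes its speed limit or range.

## Working session

There is one attempt and no reset: what is moved stays moved. The work goes in short steps, Python scripts to look and compute and a tool call to move; the robot and the scene stay as the last step left them, time stands still between calls to the robot, and variables do not carry over. Pictures are saved under pics/ and viewed, at most 10 in all, crops included, and the job is handed in when it is done.

Besides the shell and the picture viewer there is one more tool, called after "Call:" as a command line: name --argument value ..., lists and objects as JSON in quotes. carry_out: Moves the arm, as the interface text tells. Shift numbers are shares of 40 cm and turn numbers shares of 180 degrees, none past 1 either way. Its arguments: {"type":"object","properties":{"deltas":{"type":"array"}},"required":["deltas"]}

```bash
mkdir -p pics; cat > h.py <<'E'
import numpy as np, cv2
from rig import bot
def cap(n,f=None):
    c=bot.capture(n)
    if f: cv2.imwrite(f,c["color"][:,:,::-1])
    return c
def ray(c,px,z):
    K=np.array(c["intrinsics"],float);R=cv2.Rodrigues(np.array(c["rvec"],float))[0];t=np.array(c["tvec"],float).ravel()
    p=np.atleast_2d(np.array(px,float))
    d=np.array([c["k1"],0,0,0],float)
    u=cv2.undistortPoints(p.reshape(-1,1,2),K,d).reshape(-1,2)
    D=np.c_[u,np.ones(len(u))]@R; C=-R.T@t
    s=(z-C[2])/D[:,2]
    return C+D*s[:,None]
E
python3 - <<'E'
from h import *
for n in("top","scene"):
    c=cap(n,f"pics/{n}0.png");R=cv2.Rodrigues(np.array(c["rvec"],float))[0];print(n,-R.T@np.array(c["tvec"]).ravel(),c["k1"],c["intrinsics"])
o=bot.observe();print(o["eef_rot"],o["time_s"])
E
```

```text
top [ 306.90659268   26.34543892 1325.67962837] -0.15076806349750924 [[568.18609666   0.         331.90833458]
 [  0.         568.18609666 245.32799631]
 [  0.           0.           1.        ]]
scene [-168.26553626  584.88912557  726.15002295] -0.06679182248773209 [[445.85463393   0.         317.99173594]
 [  0.         445.85463393 240.91177647]
 [  0.           0.           1.        ]]
[[ 9.35257492e-01  3.53967993e-01 -2.87351834e-04]
 [ 3.53968102e-01 -9.35256986e-01  9.75832596e-04]
 [ 7.66656960e-05 -1.01436813e-03 -9.99999483e-01]] 0.1
```

View pics/top0.png

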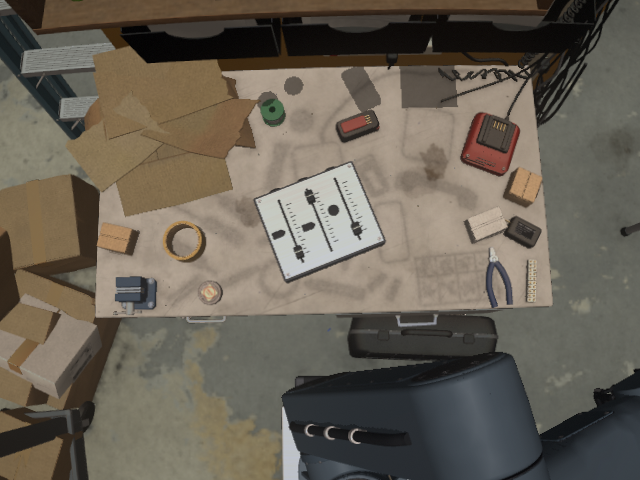

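View pics/scene0.png

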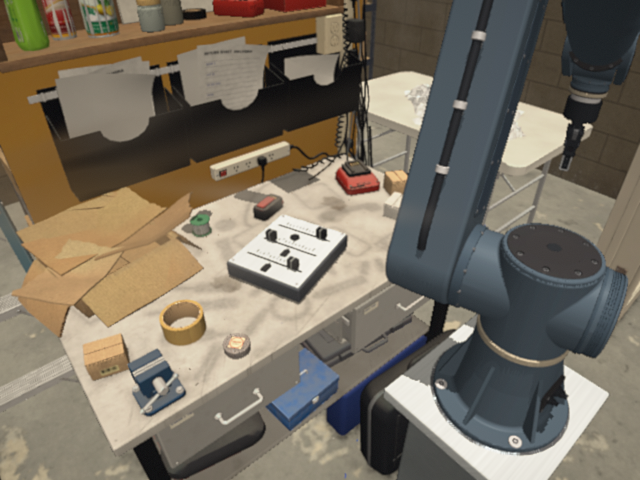

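The top view shows the console at about (320,222). The clips are at (278,234) on the left track and (308,227) on the middle track. The disc at (333,210) belongs to the right track. The grips are near (299,253), (310,196) and (356,230). Next I'll measure these from a zoomed crop.

```bash
python3 - <<'E'
from h import *
c=cap("top");im=c["color"]
cr=cv2.resize(im[155:290,245:395,::-1],None,fx=4,fy=4,interpolation=cv2.INTER_CUBIC);cv2.imwrite("pics/crop.png",cr)
hsv=cv2.cvtColor(im,cv2.COLOR_RGB2HSV);m=((hsv[...,2]>185)&(hsv[...,1]<25)).astype(np.uint8)
m[:150]=0;m[300:]=0;m[:,:240]=0;m[:,400:]=0
m2=cv2.morphologyEx(m,cv2.MORPH_CLOSE,np.ones((15,15)))
cs=max(cv2.findContours(m2,0,2)[0],key=cv2.contourArea)
P=ray(c,cs.reshape(-1,2),50)[:,:2].astype(np.float32)
(r)=cv2.minAreaRect(P);print(r,cv2.boxPoints(r))
E
```

```text
((574.6982421875, 62.83519744873047), (197.51132202148438, 236.60435485839844), 20.324831008911133) [[440.99994  139.4697  ]
 [523.18256  -82.4033  ]
 [708.39655  -13.799301]
 [626.2139   208.0737  ]]
```

View pics/crop.png

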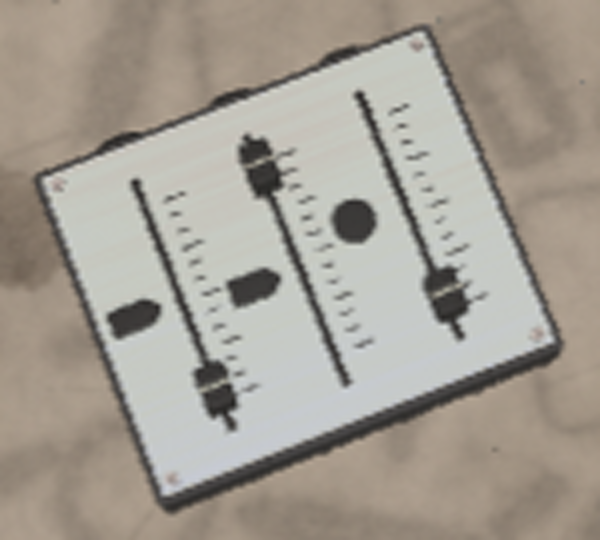

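The crop shows index lines at about (213,385), (260,160) and (446,292). The clip points are at (160,312) and (280,280). Now to convert these into console coordinates.

```bash
cat >> h.py <<'E'
A=np.radians(20.32);O=np.array([574.7,62.8]);RC=np.array([[np.cos(A),-np.sin(A)],[np.sin(A),np.cos(A)]])
def con(P): return (P[:,:2]-O)@RC
def wor(p): return np.atleast_2d(p)@RC.T+O
def darks(c):
    g=cv2.cvtColor(c["color"],cv2.COLOR_RGB2GRAY)
    corners=[[-92,-112,50],[-92,112,50],[92,112,50],[92,-112,50]]
    w=np.array([[*wor(p[:2])[0],50.] for p in corners])
    px=cv2.projectPoints(w,np.array(c["rvec"],float),np.array(c["tvec"],float),np.array(c["intrinsics"],float),np.array([c["k1"],0,0,0]))[0]
    m=np.zeros(g.shape,np.uint8);cv2.fillPoly(m,[px.reshape(-1,2).astype(int)],1)
    m=((g<110)&(m>0)).astype(np.uint8);m=cv2.morphologyEx(m,cv2.MORPH_OPEN,np.ones((3,3)))
    n,l,s,ce=cv2.connectedComponentsWithStats(m)
    return [(s[i,4],ce[i]) for i in range(1,n) if s[i,4]>15]
E
python3 - <<'E'
from h import *
c=cap("top")
for a,p in darks(c): print(a,p.round(1),con(ray(c,p,55)).round(1),con(ray(c,p,80)).round(1))
L=(np.array([[213,385],[260,160],[446,292]])+.5)/4-.5+[245,155]
print("lines",con(ray(c,L,80)).round(1))
print("clips tip",con(ray(c,(np.array([[160,312],[280,280]])+.5)/4-.5+[245,155],55)).round(1))
s=cap("scene","pics/s1.png");i=s["color"][200:310,220:360,::-1];cv2.imwrite("pics/sc.png",cv2.resize(i,None,fx=5,fy=5,interpolation=cv2.INTER_CUBIC))
E
```

```text
95 [309.6 196.5] [[56.6 -0.4]] [[50.3  0.8]]
93 [333.1 209.9] [[  7.1 -38.7]] [[  1.8 -36.8]]
77 [307.7 226.4] [[-7.1 29.3]] [[-12.2  29.9]]
40 [354.3 224.3] [[-42.1 -71.2]] [[-46.5 -68.7]]
59 [357.1 231.1] [[-59.1 -71.1]] [[-63.1 -68.6]]
81 [277.9 233.9] [[ 2.2 98.7]] [[-3.1 97.9]]
38 [297.4 247.7] [[-44.1  68.9]] [[-48.4  68.7]]
52 [299.5 254.6] [[-60.8  70.1]] [[-64.8  69.9]]
lines [[-55.5  70.2]
 [ 54.3  -0.8]
 [-55.1 -69.5]]
clips tip [[-0.9 83.3]
 [-9.2 13.1]]
```

View pics/sc.png

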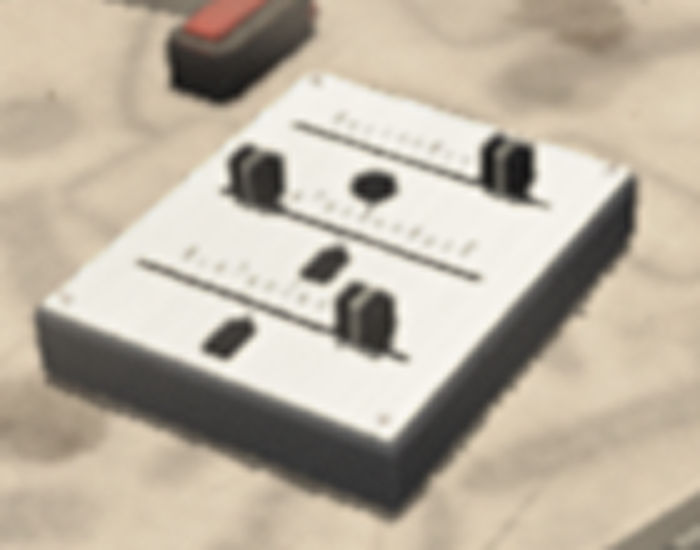

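The scene crop confirms the layout. The left and middle channels have clips, so left goes from about -55 to about +2 and middle from about +54 to about -7. I'll grip along the track so that each cap centres itself. The next script plans the approach.

```bash
cat > plan.py <<'E'
import sys
from h import *
from scipy.spatial.transform import Rotation as Rot
# usage: plan cx cy z rows   (console x,y mm)
cx,cy,z,n=map(float,sys.argv[1:5]);n=int(n)
o=bot.observe();R=np.array(o["eef_rot"]);p=np.array(o["tcp_pos"])
g=np.array([*wor([cx,cy])[0],z]); ty=np.array([np.cos(A),np.sin(A),0]);tz=np.array([0,0,-1.])
G=np.c_[np.cross(ty,tz),ty,tz]
rv=Rot.from_matrix(R.T@G).as_rotvec()
print(o["time_s"],"cons",con(p[None]).round(1),p.round(1),"goal",g.round(1),"rot",np.degrees(rv).round(1),"F",np.round(o["force"],1),"w",o["gripper_width"])
for i in range(n):
    s=R.T@(g-p)/(n-i); r=rv/n
    s,r=np.round(s/400,3),np.round(r/np.pi,4)
    print(*[f"{v:g}" for v in [*s,*r]],sep=", ")
    p=p+R@(s*400); R=R@Rot.from_rotvec(r*np.pi).as_matrix()
E
python3 plan.py -55.5 70 200 15; python3 - <<'E'
from h import *
c=cap("top");L=lambda q:con(ray(c,(np.array(q)+.5)/4-.5+[245,155],50)).round(1)
print(L([[135,181],[232,430],[247,135],[347,384],[358,92],[461,338]]))
E
```

```text
0.25 cons [[-556.8 -409.2]] [ 194.6 -514.2  231.1] goal [498.3 109.2 200. ] rot [ -0.   -0.  -89.6] F [ 0.5 -0.3  0.4] w 1.003457036667581
0.084, -0.079, 0.005, -0, -0, -0.0332
0.092, -0.07, 0.005, -0, -0, -0.0332
0.099, -0.06, 0.005, -0, -0, -0.0332
0.104, -0.05, 0.005, -0, -0, -0.0332
0.109, -0.038, 0.005, -0, -0, -0.0332
0.112, -0.027, 0.005, -0, -0, -0.0332
0.115, -0.015, 0.005, -0, -0, -0.0332
0.116, -0.003, 0.005, -0, -0, -0.0332
0.115, 0.009, 0.005, -0, -0, -0.0332
0.114, 0.021, 0.006, -0, -0, -0.0332
0.111, 0.033, 0.005, -0, -0, -0.0332
0.107, 0.044, 0.006, -0, -0, -0.0332
0.101, 0.055, 0.005, -0, -0, -0.0332
0.095, 0.065, 0.006, -0, -0, -0.0332
0.088, 0.075, 0.005, -0, -0, -0.0332
[[ 77.5  69.4]
 [-78.6  69.9]
 [ 78.7  -0.7]
 [-78.3  -0.4]
 [ 78.6 -69.9]
 [-77.9 -70.5]]
```

Call:
carry_out --deltas '[0.084,-0.079,0.005,0,0,-0.0332,0,0.092,-0.07,0.005,0,0,-0.0332,0,0.099,-0.06,0.005,0,0,-0.0332,0,0.104,-0.05,0.005,0,0,-0.0332,0,0.109,-0.038,0.005,0,0,-0.0332,0]'

```text
time_s: 0.92
tcp_pos: [296.4, -305.4, 221.3]
eef_rot: [[0.632, 0.775, 0.0], [0.775, -0.632, -0.0], [-0.0, 0.0, -1.0]]
force: [0.3, -0.4, -0.5]
gripper_width: 0.998
grasp_force: 0.0
```

Call:
carry_out --deltas '[0.112,-0.027,0.005,0,0,-0.0332,0,0.115,-0.015,0.005,0,0,-0.0332,0,0.116,-0.003,0.005,0,0,-0.0332,0,0.115,0.009,0.005,0,0,-0.0332,0,0.114,0.021,0.006,0,0,-0.0332,0]'

```text
time_s: 1.55
tcp_pos: [397.7, -97.2, 211.0]
eef_rot: [[0.162, 0.987, 0.001], [0.987, -0.162, -0.0], [-0.0, 0.001, -1.0]]
force: [0.7, -1.0, 0.1]
gripper_width: 1.005
grasp_force: 0.0
```

Call:
carry_out --deltas '[0.111,0.033,0.005,0,0,-0.0332,0,0.107,0.044,0.006,0,0,-0.0332,0,0.101,0.055,0.005,0,0,-0.0332,0,0.095,0.065,0.006,0,0,-0.0332,0,0.088,0.075,0.005,0,0,-0.0332,0]'

```text
time_s: 2.17
tcp_pos: [498.9, 110.4, 200.1]
eef_rot: [[-0.351, 0.936, 0.0], [0.936, 0.351, -0.0], [-0.0, 0.0, -1.0]]
force: [1.2, -0.7, 0.5]
gripper_width: 0.997
grasp_force: 0.0
```

```bash
python3 plan.py -55.5 70 100 3;python3 plan.py -55.5 70 63 2
```

```text
2.175 cons [[-54.5  71. ]] [498.9 110.4 200.1] goal [498.3 109.2 100. ] rot [0.  0.  0.3] F [ 1.2 -0.7  0.5] w 0.997311585896486
-0.001, -0.001, 0.083, 0, 0, 0.0005
-0.001, -0.001, 0.084, 0, 0, 0.0005
-0, -0, 0.083, 0, 0, 0.0005
2.175 cons [[-54.5  71. ]] [498.9 110.4 200.1] goal [498.3 109.2  63. ] rot [0.  0.  0.3] F [ 1.2 -0.7  0.5] w 0.997311585896486
-0.001, -0.001, 0.171, 0, 0, 0.0007
-0.001, -0.001, 0.172, 0, 0, 0.0007
```

Call:
carry_out --deltas '[-0.001,-0.001,0.1,0,0,0.0005,0,-0.001,-0.001,0.1,0,0,0.0005,0,0,0,0.08,0,0,0.0005,0,0,0,0.045,0,0,0,0,0,0,0.017,0,0,0,0]'

```text
time_s: 2.8
tcp_pos: [497.5, 107.8, 62.4]
eef_rot: [[-0.344, 0.939, -0.001], [0.939, 0.344, -0.0], [0.0, -0.001, -1.0]]
force: [0.3, -0.1, 0.4]
gripper_width: 0.997
grasp_force: 0.0
```

Call:
carry_out --deltas '[0,0,0,0,0,0,0.4,0,0,0,0,0,0,0.6,0,0,0,0,0,0,0.8,0,0,0,0,0,0,0.8,0,0,0,0,0,0,0.8]'

```text
time_s: 3.42
tcp_pos: [498.4, 107.9, 64.1]
eef_rot: [[-0.344, 0.939, 0.001], [0.939, 0.344, 0.0], [-0.0, 0.001, -1.0]]
force: [-0.9, -0.5, 6.0]
gripper_width: 0.289
grasp_force: 59.1
```

```bash
python3 plan.py 2.4 70 63 5; python3 - <<'E'
from h import *
c=cap("top")
cv2.imwrite("pics/c2.png",cv2.resize(c["color"][155:290,245:395,::-1],None,fx=4,fy=4,interpolation=cv2.INTER_CUBIC))
E
```

```text
3.425 cons [[-55.9  68.8]] [498.4 107.9  64.1] goal [552.6 129.3  63. ] rot [ 0.1  0.  -0.2] F [-0.9 -0.5  6. ] w 0.28858904565983984
0.001, 0.029, 0.001, 0.0001, 0, -0.0002
0.001, 0.029, 0, 0.0001, 0, -0.0002
0, 0.029, 0.001, 0.0001, 0, -0.0002
0.001, 0.029, 0, 0.0001, 0, -0.0002
0, 0.03, 0.001, 0.0001, 0, -0.0002
```

View pics/c2.png

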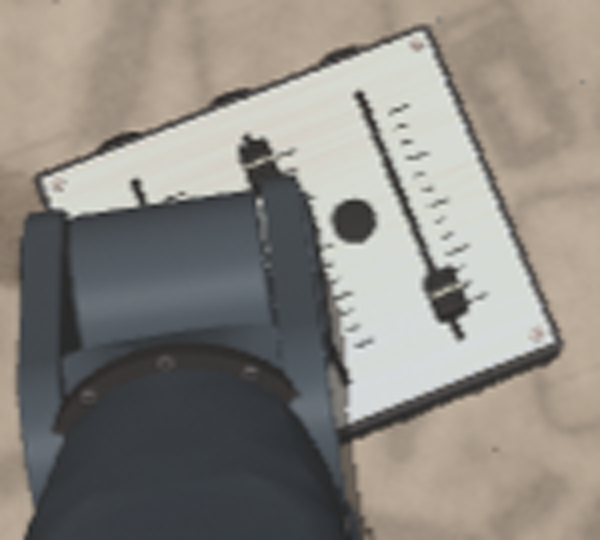

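The arm hides the left track in this view. The opening (about 25 mm) and the 59 N pad force show that the cap is gripped. I'll slide it about 58 mm forward.

Call:
carry_out --deltas '[0,0.029,0,0,0,0,0.8,0,0.029,0,0,0,0,0.8,0,0.029,0,0,0,0,0.8,0,0.029,0,0,0,0,0.8,0,0.029,0,0,0,0,0.8]'

```text
time_s: 4.1
tcp_pos: [552.9, 128.1, 64.1]
eef_rot: [[-0.344, 0.939, 0.001], [0.939, 0.344, 0.0], [0.0, 0.001, -1.0]]
force: [-2.3, 0.6, 5.8]
gripper_width: 0.287
grasp_force: 59.1
```

Call:
carry_out --deltas '[0,0,0,0,0,0,0.8,0,0,0,0,0,0,0.3,0,0,0,0,0,0,0,0,0,0,0,0,0,0,0,0,-0.05,0,0,0,0]'

```text
time_s: 4.72
tcp_pos: [551.4, 127.5, 82.4]
eef_rot: [[-0.344, 0.939, -0.003], [0.939, 0.344, -0.0], [0.001, -0.003, -1.0]]
force: [0.5, -0.4, 0.4]
gripper_width: 0.999
grasp_force: 0.0
```

```bash
python3 plan.py 54 0 130 4
```

```text
4.725 cons [[ 0.6 68.7]] [551.4 127.5  82.4] goal [625.3  81.6 130. ] rot [-0.2 -0.  -0.2] F [ 0.5 -0.4  0.4] w 0.9990697091787516
-0.043, 0.033, -0.03, -0.0002, -0, -0.0003
-0.043, 0.034, -0.03, -0.0002, -0, -0.0003
-0.043, 0.033, -0.03, -0.0002, -0, -0.0003
-0.042, 0.034, -0.029, -0.0002, -0, -0.0003
```

Call:
carry_out --deltas '[0,0,-0.12,0,0,0,0,-0.057,0.044,0,0,0,0,0,-0.057,0.045,0,0,0,0,0,-0.057,0.045,0,0,0,0,0,0,0,0,0,0,0,0]'

```text
time_s: 5.35
tcp_pos: [627.1, 80.9, 131.0]
eef_rot: [[-0.342, 0.94, 0.0], [0.94, 0.342, -0.0], [-0.0, 0.0, -1.0]]
force: [0.1, -0.1, 0.1]
gripper_width: 0.998
grasp_force: 0.0
```

```bash
python3 plan.py 54 0 63 3
```

```text
5.35 cons [[55.4 -1.2]] [627.1  80.9 131. ] goal [625.3  81.6  63. ] rot [ 0.   0.  -0.3] F [ 0.1 -0.1  0.1] w 0.9977757052676564
0.001, -0.001, 0.057, 0, 0, -0.0006
0.001, -0.001, 0.057, 0, 0, -0.0006
0.001, -0.002, 0.056, 0, 0, -0.0006
```

Call:
carry_out --deltas '[0.001,-0.001,0.07,0,0,-0.0006,0,0.001,-0.002,0.07,0,0,-0.0006,0,0.001,0,0.03,0,0,0,0,0,0,0,0,0,0,0.3,0,0,0,0,0,0,0.6]'

```text
time_s: 5.98
tcp_pos: [625.2, 82.8, 64.4]
eef_rot: [[-0.347, 0.938, 0.002], [0.938, 0.347, 0.0], [-0.0, 0.001, -1.0]]
force: [0.3, 0.4, 1.0]
gripper_width: 0.608
grasp_force: 0.0
```

Call:
carry_out --deltas '[0,0,0,0,0,0,0.8,0,0,0,0,0,0,0.8,0,0,0,0,0,0,0.8,0,0,0,0,0,0,0.8,0,0,0,0,0,0,0.8]'

```text
time_s: 6.6
tcp_pos: [625.2, 82.8, 64.4]
eef_rot: [[-0.347, 0.938, 0.002], [0.938, 0.347, 0.0], [-0.0, 0.002, -1.0]]
force: [-1.0, 1.2, 6.1]
gripper_width: 0.288
grasp_force: 59.2
```

```bash
python3 plan.py -7 0 63 5
```

```text
6.6 cons [[54.3  1.2]] [625.2  82.8  64.4] goal [568.1  60.4  63. ] rot [ 0.1  0.  -0. ] F [-1.   1.2  6.1] w 0.28817589539545946
-0.001, -0.031, 0.001, 0.0001, 0, -0
-0, -0.031, 0.001, 0.0001, 0, -0
-0.001, -0.03, 0, 0.0001, 0, -0
-0, -0.031, 0.001, 0.0001, 0, -0
-0.001, -0.03, 0, 0.0001, 0, -0
```

Gripped. I'll slide it back, release, lift, then move clear to the right (tool +x points to the left, so that is -x) and toward the robot so the cameras can see.

Call:
carry_out --deltas '[0,-0.031,0,0,0,0,0.8,0,-0.031,0,0,0,0,0.8,0,-0.03,0,0,0,0,0.8,0,-0.031,0,0,0,0,0.8,0,-0.03,0,0,0,0,0.8]'

```text
time_s: 7.22
tcp_pos: [567.6, 61.3, 64.4]
eef_rot: [[-0.347, 0.938, 0.003], [0.938, 0.347, 0.0], [-0.001, 0.003, -1.0]]
force: [0.5, 0.4, 6.5]
gripper_width: 0.286
grasp_force: 60.2
```

Call:
carry_out --deltas '[0,0,0,0,0,0,0.8,0,0,0,0,0,0,0.3,0,0,0,0,0,0,0,0,0,0,0,0,0,0,0,0,-0.1,0,0,0,0]'

```text
time_s: 7.85
tcp_pos: [565.6, 61.3, 101.4]
eef_rot: [[-0.347, 0.938, -0.005], [0.938, 0.347, -0.0], [0.002, -0.005, -1.0]]
force: [0.3, -1.2, 1.0]
gripper_width: 0.996
grasp_force: 0.0
```

Call:
carry_out --deltas '[0,0,-0.15,0,0,0,0,0,0,-0.1,0,0,0,0,-0.12,-0.06,0,0,0,0,0,-0.12,-0.06,0,0,0,0,0,-0.12,-0.06,0,0,0,0,0]'

```text
time_s: 8.48
tcp_pos: [549.4, -100.1, 203.3]
eef_rot: [[-0.348, 0.938, 0.0], [0.938, 0.348, -0.0], [-0.0, 0.0, -1.0]]
force: [0.4, 0.1, -0.2]
gripper_width: 1.003
grasp_force: 0.0
```

Call:
carry_out --deltas '[-0.12,-0.06,0,0,0,0,0,-0.12,-0.06,0,0,0,0,0,-0.12,-0.06,0,0,0,0,0,-0.12,-0.06,0,0,0,0,0,0,0,0,0,0,0,0]'

```text
time_s: 9.1
tcp_pos: [525.5, -315.1, 202.8]
eef_rot: [[-0.344, 0.939, -0.0], [0.939, 0.344, -0.0], [-0.0, -0.0, -1.0]]
force: [0.3, 0.8, -0.3]
gripper_width: 1.003
grasp_force: 0.0
```

```bash
python3 - <<'E'
from h import *
o=bot.observe();print(o["time_s"],o["tcp_pos"])
c=cap("top")
for a,p in darks(c): print(a,p.round(1),con(ray(c,p,55)).round(1),con(ray(c,p,80)).round(1))
cv2.imwrite("pics/c3.png",cv2.resize(c["color"][180:260,260:370,::-1],None,fx=7,fy=7,interpolation=cv2.INTER_CUBIC))
s=cap("scene");cv2.imwrite("pics/s3.png",cv2.resize(s["color"][205:295,225:350,::-1],None,fx=6,fy=6,interpolation=cv2.INTER_CUBIC))
E
```

```text
9.1 [ 525.51556955 -315.06703526  202.7875431 ]
89 [333.2 209.9] [[  7.  -39.1]] [[  1.7 -37.2]]
35 [317.8 216.2] [[ 6.4 -0.8]] [[1.1 0.4]]
28 [287.5 223. ] [[17.5 69.2]] [[12. 69.]]
55 [320.4 223.5] [[-11.6  -0.2]] [[-16.5   0.9]]
75 [307.6 226.3] [[-6.9 29.4]] [[-12.  30.]]
39 [354.4 224.3] [[-42.2 -71.4]] [[-46.6 -68.8]]
53 [289.8 230.3] [[-0.3 70.3]] [[-5.5 70.1]]
55 [357.  231.2] [[-59.3 -70.7]] [[-63.3 -68.2]]
80 [277.9 233.9] [[ 2.1 98.6]] [[-3.2 97.9]]
```

View pics/c3.png

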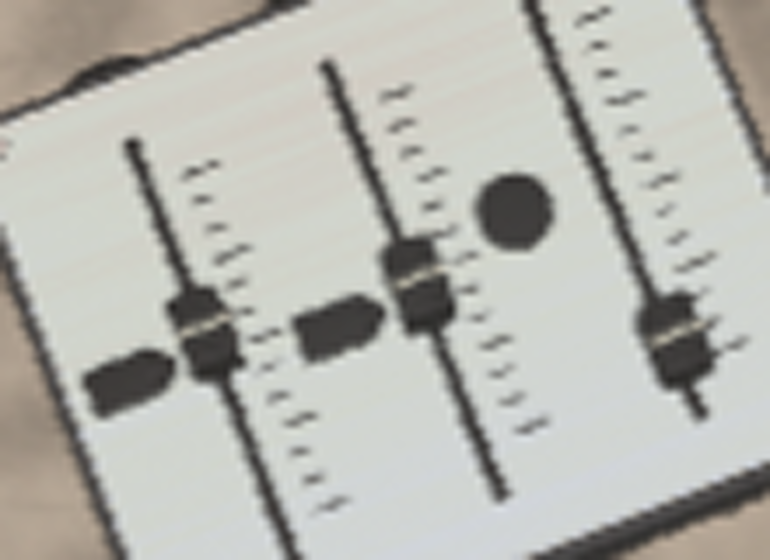

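View pics/s3.png

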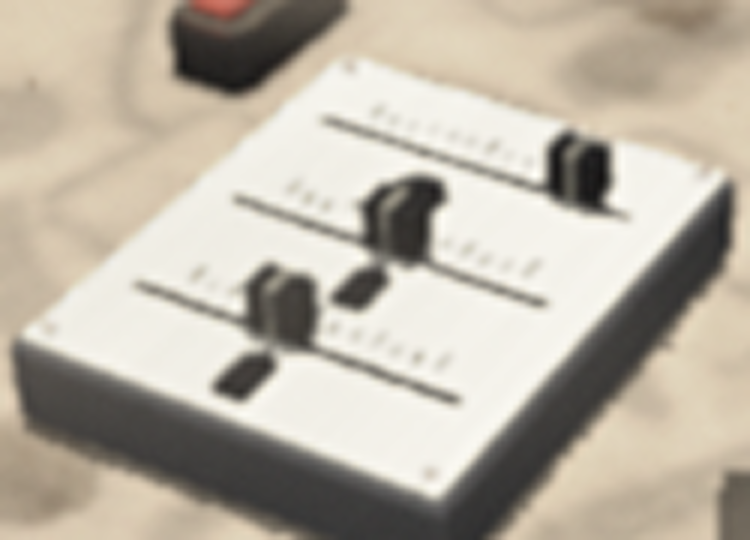

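Both grips now sit next to their clips. In the top crop the index-line centres are at about (204,325) and (417,278), and the untouched right one is at (677,332). The scene crop shows the same.

```bash
python3 - <<'E'
from h import *
c=cap("top");im=c["color"]
f=lambda q,z:con(ray(c,(np.array(q)+.5)/7-.5+[260,180],z)).round(1)
print("lines eye",f([[204,325],[417,278],[677,332]],80))
print("clip tips/backs",f([[175,364],[91,394],[384,312],[301,340]],55))
# bright-ridge along each grip, sampled in console coordinates at z=80; clip dark profile at z=55
K=np.array(c["intrinsics"],float);d=np.array([c["k1"],0,0,0])
g=cv2.cvtColor(im,cv2.COLOR_RGB2GRAY).astype(np.float32)
def prof(xs,ys,z):
    X,Y=np.meshgrid(xs,ys);w=wor(np.c_[X.ravel(),Y.ravel()]);w=np.c_[w,np.full(len(w),z)]
    p=cv2.projectPoints(w,np.array(c["rvec"],float),np.array(c["tvec"],float),K,d)[0].astype(np.float32)
    return cv2.remap(g,p[:,0,0].reshape(X.shape),p[:,0,1].reshape(X.shape),cv2.INTER_CUBIC).mean(0)
for n,x0,y in(("L",2,70),("M",-7,0),("R",-55,-70)):
    xs=np.arange(x0-8,x0+8,.25);v=prof(xs,np.arange(y-5,y+5.1,1),80);k=v.argmax();s=slice(max(k-8,0),k+9);w=np.clip(v[s]-90,0,None);print(n,"line",xs[k],(xs[s]*w).sum()/w.sum(),v[k])
for n,x0,y in(("a",2,101),("b",-7,31)):
    xs=np.arange(x0-16,x0+16,.25)
    v=prof(xs,np.arange(y-8,y+6,1),55);h=(v.max()+v.min())/2;i=np.where(v<h)[0];print(n,"clip edges",xs[i[0]],xs[i[-1]],(xs[i[0]]+xs[i[-1]])/2)
E
```

```text
lines eye [[  4.6  68.9]
 [ -6.6   0.1]
 [-53.9 -70.4]]
clip tips/backs [[  1.4  82.6]
 [  2.4 111.6]
 [ -7.9  13.1]
 [ -6.5  41.6]]
L line 4.25 4.395255702947095 153.26329
M line -6.25 -6.2153133190429015 153.12047
R line -54.0 -53.9041127101663 154.12134
a clip edges -6.25 10.0 1.875
b clip edges -15.25 1.25 -7.0
```

```bash
cat > meas.py <<'E'
from h import *
def meas(cam):
    c=cap(cam);K=np.array(c["intrinsics"],float);d=np.array([c["k1"],0,0,0])
    g=cv2.cvtColor(c["color"],cv2.COLOR_RGB2GRAY).astype(np.float32)
    def prof(xs,ys,z):
        X,Y=np.meshgrid(xs,ys);w=wor(np.c_[X.ravel(),Y.ravel()]);w=np.c_[w,np.full(len(w),z)]
        p=cv2.projectPoints(w,np.array(c["rvec"],float),np.array(c["tvec"],float),K,d)[0].astype(np.float32)
        return cv2.remap(g,p[:,0,0].reshape(X.shape),p[:,0,1].reshape(X.shape),cv2.INTER_CUBIC).mean(0)
    for n,x0,y in(("L",2,70),("M",-7,0),("R",-55,-70)):
        xs=np.arange(x0-8,x0+8,.25);v=prof(xs,np.arange(y-5,y+5.1,1),80);k=v.argmax();s=slice(max(k-8,0),k+9);w=np.clip(v[s]-90,0,None);print(cam,n,"line",xs[k],((xs[s]*w).sum()/w.sum()).round(2))
    for n,x0,y in(("a",2,101),("b",-7,31)):
        xs=np.arange(x0-16,x0+16,.25)
        v=prof(xs,np.arange(y-8,y+6,1),55);h=(v.max()+v.min())/2;i=np.where(v<h)[0];print(cam,n,"clip",xs[i[0]],xs[i[-1]],(xs[i[0]]+xs[i[-1]])/2)
E
python3 -c "
from meas import *
meas('top');meas('scene')"; python3 plan.py 1.9 70 202 8
```

```text
top L line 4.25 4.4
top M line -6.25 -6.22
top R line -54.0 -53.91
top a clip -6.25 10.0 1.875
top b clip -15.25 1.25 -7.0
scene L line 4.25 4.24
scene M line -6.5 -6.5
scene R line -54.5 -54.49
scene a clip -8.0 8.75 0.375
scene b clip -17.0 -0.5 -8.75
9.35 cons [[-174.8 -333.7]] [ 526.7 -310.9  203.3] goal [552.2 129.1 202. ] rot [-0.  -0.   0.1] F [-0.4  0.2 -0.2] w 1.0014682815800107
0.126, 0.055, 0, -0, -0, 0
0.126, 0.055, 0.001, -0, -0, 0
0.126, 0.055, 0, -0, -0, 0
0.126, 0.056, 0.001, -0, -0, 0
0.126, 0.055, 0, -0, -0, 0
0.126, 0.056, 0.001, -0, -0, 0
0.126, 0.055, 0, -0, -0, 0
0.127, 0.056, 0.001, -0, -0, 0
```

The left line is about 2.6 mm beyond its clip and the middle line about 1 mm beyond. I'll close again over the left grip with the centre at console x = -0.4, then over the middle one at -8.1.

Call:
carry_out --deltas '[0.126,0.055,0,0,0,0,0,0.126,0.055,0,0,0,0,0,0.126,0.055,0,0,0,0,0,0.126,0.055,0,0,0,0,0,0.126,0.055,0,0,0,0,0]'

```text
time_s: 9.98
tcp_pos: [541.8, -34.7, 203.6]
eef_rot: [[-0.348, 0.937, 0.001], [0.937, 0.348, -0.0], [-0.0, 0.001, -1.0]]
force: [0.6, 0.4, -0.3]
gripper_width: 1.0
grasp_force: 0.0
```

Call:
carry_out --deltas '[0.126,0.055,0,0,0,0,0,0.126,0.055,0,0,0,0,0,0.126,0.05,0,0,0,0,0,0,0,0.1,0,0,0,0,0,0,0,0,0,0,0]'

```text
time_s: 10.6
tcp_pos: [547.6, 127.5, 161.4]
eef_rot: [[-0.349, 0.937, -0.005], [0.937, 0.349, -0.001], [0.001, -0.005, -1.0]]
force: [0.0, 0.0, 1.1]
gripper_width: 1.003
grasp_force: 0.0
```

```bash
python3 plan.py -0.4 70 63 3
```

```text
10.6 cons [[-2.9 70.1]] [547.6 127.5 161.4] goal [550.  128.3  63. ] rot [-0.3 -0.1  0.1] F [0.  0.  1.1] w 1.0026168346226643
-0, 0.002, 0.082, -0.0005, -0.0001, 0.0002
-0, 0.003, 0.082, -0.0005, -0.0001, 0.0002
-0, 0.002, 0.082, -0.0005, -0.0001, 0.0002
```

Call:
carry_out --deltas '[0,0.001,0.12,0,0,0,0,0,0,0.1,0,0,0,0,0,0,0.026,0,0,0,0,0,0,0,0,0,0,0,0,0,0,0,0,0,0.2]'

```text
time_s: 11.22
tcp_pos: [551.1, 126.8, 66.8]
eef_rot: [[-0.347, 0.938, 0.003], [0.938, 0.347, 0.0], [-0.001, 0.003, -1.0]]
force: [0.3, 0.8, -0.1]
gripper_width: 0.816
grasp_force: 0.0
```

```bash
python3 plan.py -0.4 70 63 1
```

```text
11.225 cons [[ 0.  68.2]] [551.1 126.8  66.8] goal [550.  128.3  63. ] rot [ 0.2  0.  -0. ] F [ 0.3  0.8 -0.1] w 0.8164458693294502
0.005, -0.001, 0.01, 0.0009, 0.0002, -0.0001
```

Call:
carry_out --deltas '[0.003,-0.001,0.006,0,0,0,0.5,0,0,0,0,0,0,0.8,0,0,0,0,0,0,0.8,0,0,0,0,0,0,0.8,0,0,0,0,0,0,0.8]'

```text
time_s: 11.85
tcp_pos: [549.7, 127.8, 63.2]
eef_rot: [[-0.347, 0.938, 0.001], [0.938, 0.347, 0.0], [-0.0, 0.001, -1.0]]
force: [-0.5, 0.4, 5.8]
gripper_width: 0.287
grasp_force: 59.1
```

```bash
python3 plan.py -0.4 70 63 1
```

```text
11.85 cons [[-0.9 69.7]] [549.7 127.8  63.2] goal [550.  128.3  63. ] rot [ 0.1  0.  -0. ] F [-0.5  0.4  5.8] w 0.287146187738438
0.001, 0.001, 0, 0.0004, 0, -0
```

Call:
carry_out --deltas '[0,0.001,0,0,0,0,0.5,0,0,0,0,0,0,0,0,0,0,0,0,0,0,0,0,-0.08,0,0,0,0,0,0,-0.09,0,0,0,0]'

```text
time_s: 12.48
tcp_pos: [549.1, 127.7, 130.8]
eef_rot: [[-0.347, 0.938, -0.001], [0.938, 0.347, -0.0], [0.0, -0.001, -1.0]]
force: [0.8, 0.7, 0.8]
gripper_width: 1.001
grasp_force: 0.0
```

Call:
carry_out --deltas '[-0.087,-0.009,0,0,0,0,0,-0.087,-0.009,0,0,0,0,0,0,0,0.09,0,0,0,0,0,0,0.08,0,0,0,0,0,0,0,0,0,0,0.2]'

```text
time_s: 13.1
tcp_pos: [565.6, 59.9, 60.7]
eef_rot: [[-0.347, 0.938, -0.004], [0.938, 0.347, -0.0], [0.001, -0.004, -1.0]]
force: [0.2, -0.2, 0.9]
gripper_width: 0.818
grasp_force: 0.0
```

Call:
carry_out --deltas '[0,0,0,0,0,0,0.5,0,0,0,0,0,0,0.8,0,0,0,0,0,0,0.8,0,0,0,0,0,0,0.8,0,0,0,0,0,0,0.8]'

```text
time_s: 13.72
tcp_pos: [567.8, 60.2, 64.0]
eef_rot: [[-0.347, 0.938, 0.002], [0.938, 0.347, 0.0], [-0.001, 0.002, -1.0]]
force: [-0.9, 1.4, 5.5]
gripper_width: 0.29
grasp_force: 59.0
```

```bash
python3 plan.py -8.1 0 63 1
```

```text
13.725 cons [[-7.4 -0.1]] [567.8  60.2  64. ] goal [567.1  60.   63. ] rot [0.1 0.  0. ] F [-0.9  1.4  5.5] w 0.2898850623227584
0, -0.002, 0.002, 0.0007, 0.0002, 0
```

Shift it by -0.8 mm, release, lift and retreat.

Call:
carry_out --deltas '[0,-0.002,0,0,0,0,0.8,0,0,0,0,0,0,0.8,0,0,0,0,0,0,0.5,0,0,0,0,0,0,0,0,0,0,0,0,0,0]'

```text
time_s: 14.35
tcp_pos: [566.1, 59.7, 62.4]
eef_rot: [[-0.347, 0.938, -0.0], [0.938, 0.347, -0.0], [0.0, -0.0, -1.0]]
force: [-0.1, -0.5, -0.7]
gripper_width: 0.901
grasp_force: 0.0
```

Call:
carry_out --deltas '[0,0,-0.1,0,0,0,0,0,0,-0.15,0,0,0,0,0,0,-0.1,0,0,0,0,-0.12,-0.06,0,0,0,0,0,-0.12,-0.06,0,0,0,0,0]'

```text
time_s: 14.98
tcp_pos: [554.4, -47.9, 203.0]
eef_rot: [[-0.349, 0.937, 0.001], [0.937, 0.349, -0.0], [-0.001, 0.001, -1.0]]
force: [-0.1, -0.1, 0.1]
gripper_width: 1.001
grasp_force: 0.0
```

Call:
carry_out --deltas '[-0.12,-0.06,0,0,0,0,0,-0.12,-0.06,0,0,0,0,0,-0.12,-0.06,0,0,0,0,0,-0.12,-0.06,0,0,0,0,0,-0.12,-0.06,0,0,0,0,0]'

```text
time_s: 15.6
tcp_pos: [524.8, -315.4, 202.5]
eef_rot: [[-0.347, 0.938, -0.0], [0.938, 0.347, 0.0], [0.0, -0.0, -1.0]]
force: [0.6, 0.1, 0.6]
gripper_width: 1.006
grasp_force: 0.0
```

```bash
python3 -c "
from meas import *
meas('top');meas('scene');print(bot.observe()['tcp_pos'])"
```

```text
top L line 0.75 0.91
top M line -6.5 -6.33
top R line -54.0 -53.91
top a clip -6.25 10.0 1.875
top b clip -15.25 1.25 -7.0
scene L line 0.5 0.53
scene M line -6.5 -6.52
scene R line -54.5 -54.49
scene a clip -8.0 8.75 0.375
scene b clip -17.0 -0.5 -8.75
[ 524.21914863 -318.05583693  202.17622293]
```

Both lines are now within about 1 mm of their clips in both cameras, the right grip has not moved, and the arm is clear. Handing in.

```bash
python3 -c "
from rig import bot
print(bot.hand_in())"
```

```text
the job is handed in; nothing more can be done
None
```

I set the left and middle grips level with their clip points, to within about 1 mm by the two-camera average; the out-of-use right grip was not moved, and I handed the job in at about 16 s (limit 38 s).

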